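# Hold back the belt tensioner of a bench wheel

## Robot

A 7-joint arm with a two-finger parallel gripper is mounted at the origin on a cart in front of the work surface, level with it; the furniture and walls round the work are solid. World frame = base frame: x ahead of the robot, y to its left, z up, the work surface at z = 0. Lengths are in m, angles in rad, forces in N, time in s.
With the tool pointing down it reaches from about 0.425 to 0.925 m from the base axis. Payload 6.8 kg.
Tool frame: the origin (TCP) lies at the very end of the fingers, on their centre line; the grasp point (between the pads) lies bot.grip_point_offset behind it (bot.grip_point_offset is the distance from the TCP to the grasp point, in m); z points along the fingers, y is the line along which they close (so a half turn about z gives the same grasp; the last joint's range is limited). The gripper opens to 85 mm and grips with 20 to 120 N. Pads are 22 mm wide; open, the fingers measure 114 mm over their backs; the gripper's body (76 mm by 85 mm) begins 54 mm behind the grasp point. The pads swing forward as they close: fully open they stand 13 mm farther back than shut.
Start: joints at [-1.408, 0.477, 0.022, 1.555, -0.011, 1.109, -0.083], TCP at [0.181, 0.65, 0.231] pointing down, gripper open.
Joint ranges: [-2.96, 2.96], [-0.34, 2.1], [-1.41, 1.46], [0.24, 2.44], [-1.37, 4.51], [0.17, 1.92], [-2.96, 2.96]. Speed limits (rad/s): [2.39, 2.39, 3.14, 3.14, 3.14, 3.14, 3.14].

## Interface

Orientations are given as a unit quaternion [w, x, y, z].
In Python, from station import bot, imaging gives the robot as it stands. The module is installed in compiled form; this text tells all that it offers.
- The arm moves only by the tool carry_out, never from a script. Its argument "targets" is one flat list of numbers, 5 for each row, row after row: the closure in counts, from 0 (fully open) to 255 (shut), then the shift along the world's x, y, z in mm, then the turn about the world's z in degrees. A call has 1 to 20 rows; each row shifts and turns the commanded pose from where the row before left it; what a row does not reach is not made up. A row lasts 1/10 s, in which the tool goes at most 50 mm and 8.59 degrees, less where a joint would pass 70% of its speed; a pose out of reach is approached as far as the arm can. A call is refused whole if a number of a shift passes 50 or a number of a turn 8.59, either way. A call with a gripper value outside its range is refused whole. The fingers move at their own pace and stop on an object; "newtons" is the grip in N (left out, the last holds). Time passes only in rows, so rows that do not move let the fingers close. It gives the time, the measured TCP pose, the force, the opening and the grip force at its end, in the units of the state.
- bot.get_obs(): the state, without advancing time (a new reading comes with each control period).
- imaging.read_camera(name): name is "scene" or "top" or "wrist"; returns a dict with "frame" (400x640x3 uint8, red, green, blue), "fov_y" (degrees; the focal length in pixels is half the picture's height over the tangent of half this angle, whatever the lens; pixels are square), "cx", "cy" (the principal point, pixels), "pose" (4x4, takes a point from camera to world coordinates); the wrist camera has in their place "tool_from_camera" (4x4, takes a point from camera to tool coordinates, whose origin is the TCP and whose axes are the flange's). Camera axes: x right, y up, looking along -z (the intrinsics and any distortion apply to the point x, -y, -z); pixel columns grow to the right and rows downward; lengths in m; the calibration is good to about 2 mm. A picture is of the moment at which its call begins: read the wrist's pose just before it. There is no depth.
- bot.hand_in(): hands the job in; it is judged then, once.
The state is a dict: "t": time; "q": joint angles; "joint_vel": joint speeds; "joint_torque": joint torques, N m; "eef_pos": TCP position; "tool_rot": TCP orientation; "contact_force": force on the tool from outside, world axes, zero at the start; "torque": the same for the moment, N m; "gripper_width": opening from 0.0 (shut) to 1.0 (fully open); "grasp_force": force on a finger pad.
Only numpy, scipy, OpenCV 4.12 (cv2) and the standard library are available. Lean on these libraries where they do the work, as an engineer would, in place of code of your own. Each camera call takes 0.05 s, during which the arm holds its last target. There are 200 camera calls.

## Task

The drive belt of this bench-top pottery wheel is about to be fitted. Pull the service drawer at the front of the wheel's grey case all the way out by its bar handle, then swing the sprung tensioner arm inside it by its upright spindle, against the spring, as far as its stop, and hold it there: finish still holding it wound against the stop, with the drawer open. Leave the mug, the cup and the pot on the table where they stand.

Things in the scene. Friction and masses are not known exactly. Their poses are not given: they have to be found in the camera images.
- wheel_unit: Bench-top pottery wheel, fixed: grey case 200 mm deep (its x), 190 wide (y), top at z = 122 mm, carrying a round aluminium wheel head (136 across, top at 138, centred 26 mm behind the case's centre). Origin: centre of its underside; its -x is the front, where the drawer opens. The drawer's front panel (184 wide, z 25 to 109) is 12 mm thick and, shut, stands on the case's front
- service_drawer (a joint): How far the drawer is pulled out along the case's -x, m: 0 shut, 0.13 fully out at its stop. It may start up to 0.03 out. It stays where it is left; about 3 N of friction
- drawer_handle (a point): Middle of the drawer's bar handle: a horizontal steel bar, 10 mm thick, 110 mm long along the case's y, 95 mm above the table; 42 mm from the front panel's face to the bar's axis, 37 mm of free gap behind the bar between its two end posts (90 mm apart). Moves with the drawer
- tensioner (a joint): Angle of the sprung arm, rad: 0 at rest, 0.85 at its full stop, growing anticlockwise from above. At rest it points from its pivot to the front and left (0.85 rad off the case's -x, towards its +y); at the stop it points straight at the drawer's front (case -x). The spring always drives it back: 3 N at the spindle at rest, 7.5 N at the stop
- spindle (a point): Point on the axis of the upright steel spindle at the arm's free end, 82 mm above the table, 65 mm from the pivot axis. Spindle 18 mm across, free to grip from z = 62 to 102 mm; it is fixed to the arm and turns with it; a black roller 30 mm across below it. Under the case's top while the drawer is shut; drawer fully out, it stands at least 50 mm clear of case and front panel. Drawer side walls are low (top at 49 mm)
- pivot (a point): Point on the upright axis of the arm's pivot, 82 mm above the table (the pivot post itself ends at 57 mm). Moves with the drawer
- tea_mug: Cream mug, 92 mm tall, bystander; origin at the centre of its underside
- bisque_cup: Terracotta cup, 69 mm tall, bystander; origin at the centre of its underside
- pinch_pot: Small grey pot, 49 mm tall, bystander; origin at the centre of its underside

How it is judged:
By the outcome, as a careful person would: the job done as asked, in the order asked, and still so for the second after the job is handed in, while the arm keeps its last pose, push and grip.
It also fails if it takes over 46 s, if anything falls off the work surface, if the arm or the gripper's body presses on something with over 40 N, if the wrist force passes 120 N, or if a joint passes its speed limit or range.

## Working session

There is one attempt and no reset: what is moved stays moved. The work goes in short steps, Python scripts to look and compute and a tool call to move; the robot and the scene stay as the last step left them, time stands still between calls to the robot, and variables do not carry over. Pictures are saved under pics/ and viewed, at most 10 in all, crops included, and the job is handed in when it is done.

Besides the shell and the picture viewer there is one more tool, called after "Call:" as a command line: name --argument value ..., lists and objects as JSON in quotes. carry_out: Moves the arm, as the interface text tells. Its arguments: {"type":"object","properties":{"targets":{"type":"array","items":{"type":"number"}},"newtons":{"type":"number"}},"required":["targets"]}

```bash
mkdir -p pics
python3 - <<'E'
from station import bot, imaging
import cv2
o=bot.get_obs();print(o['t'],o['eef_pos'],o['tool_rot'],o['gripper_width'],bot.grip_point_offset)
for n in("scene","top"):
    c=imaging.read_camera(n);print(n,{k:(v.tolist() if hasattr(v,'tolist') else v) for k,v in c.items() if k!='frame'})
    cv2.imwrite(f"pics/{n}0.png",c['frame'][:,:,::-1])
E
```

```text
0.0 [0.18042042 0.64982184 0.23030303] [-5.10069850e-05  1.34960172e-01  9.90850596e-01 -9.20173677e-04] 1.0028233333055998 0.0187
scene {'fov_y': 49.329024576365065, 'cx': 318.75271096598294, 'cy': 206.05727172725898, 'pose': [[0.902606083572825, -0.3559391286897099, 0.24209418531831056, 0.8939554413482346], [0.4304668074008594, 0.7453337205659168, -0.5090932848835065, -0.6245637877909643], [0.0007652603725465952, 0.5637242070862115, 0.8259627308308678, 1.0879005257344392], [0.0, 0.0, 0.0, 1.0]]}
top {'fov_y': 48.884258539796726, 'cx': 313.9279928059156, 'cy': 200.60972408852103, 'pose': [[0.025592764916935087, 0.9988475019383792, -0.04060391921189425, 0.5462262675347506], [-0.9996695317557085, 0.025473402098806983, -0.0034544268460688257, 0.012437753909609994], [-0.002416125664952664, 0.04067890924019512, 0.9991693493496481, 1.4539647536344469], [0.0, 0.0, 0.0, 1.0]]}
```

View pics/top0.png

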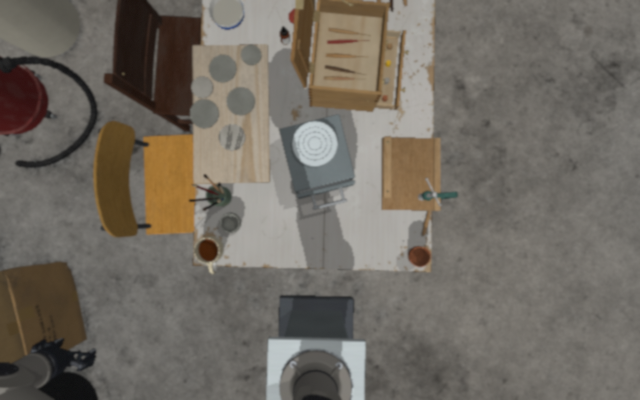

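View pics/scene0.png

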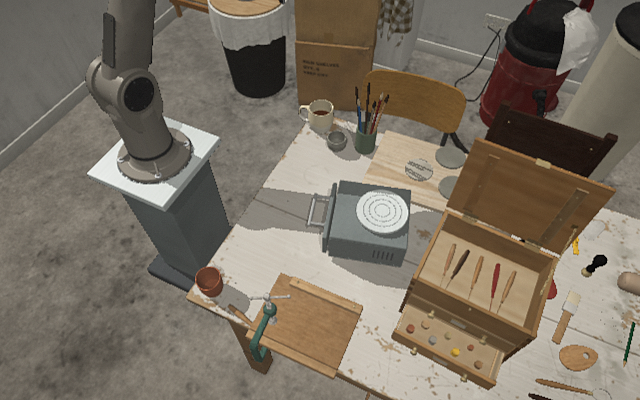

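The top view shows the case at about (318,155), its handle at (322,203), mug (207,249), pot (230,222) and cup (419,256). I'll enlarge the case in both views.

Run:
```python
import cv2,numpy as np
a=cv2.imread('pics/top0.png')[105:225,265:365];b=cv2.imread('pics/scene0.png')[170:270,300:420]
a=cv2.resize(a,(400,480),interpolation=cv2.INTER_CUBIC);b=cv2.resize(b,(400,333),interpolation=cv2.INTER_CUBIC)
b=cv2.copyMakeBorder(b,0,147,0,0,cv2.BORDER_CONSTANT)
cv2.imwrite('pics/crop1.png',np.hstack([a,b]))
```

```text
(no output)
```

View pics/crop1.png

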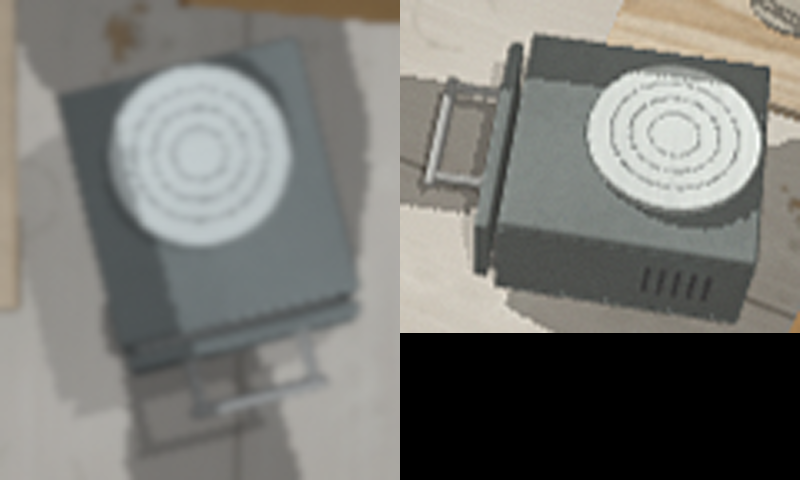

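The crop shows the bar ends (top px (313.8,207.8) and (346.3,199.8), scene px (309.3,224.6) and (314.7,194.9)), the wheel-head centre, and the drawer nearly shut.

```bash
cat > h.py <<'E'
import numpy as np
from station import bot, imaging
def ray(c,u,v,P=None):
    P=c['pose'] if P is None else P; P=np.array(P); f=c['frame'].shape[0]/2/np.tan(np.radians(c['fov_y'])/2)
    return P[:3,3], P[:3,:3]@np.array([(u-c['cx'])/f,-(v-c['cy'])/f,-1])
def at(c,u,v,z,P=None):
    o,d=ray(c,u,v,P); return (o+d*(z-o[2])/d[2])
E
python3 - <<'E'
from h import *
np.set_printoptions(precision=4,suppress=True)
t=imaging.read_camera('top');s=imaging.read_camera('scene')
T=lambda x,y,z:at(t,265+x/4,105+y/4,z)
S=lambda x,y,z:at(s,300+(x-400)/3.333,170+y/3.333,z)
for n,p,q,z in [('barL',(195,411),(449,83),.095),('barR',(325,379),(431,182),.095),('wheel',(201,154),(675,134),.138),('bl',(62,93),(768,68),.122),('br',(298,38),(755,262),.122),('fr',(355,292),(497,225),.122),('fl',(120,345),(531,37),.122)]:
    print(n,T(*p,z),S(*q,z))
E
```

```text
barL [0.5794 0.0171 0.095 ] [0.5763 0.0168 0.095 ]
barR [ 0.6067 -0.0827  0.095 ] [ 0.606  -0.0779  0.095 ]
wheel [0.7717 0.0174 0.138 ] [0.7722 0.0211 0.138 ]
bl [0.8186 0.1246 0.122 ] [0.8161 0.1266 0.122 ]
br [ 0.8654 -0.0543  0.122 ] [ 0.866  -0.0511  0.122 ]
fr [ 0.6721 -0.102   0.122 ] [ 0.6767 -0.1057  0.122 ]
fl [0.6273 0.0751 0.122 ] [0.6263 0.0717 0.122 ]
```

Call:
carry_out --targets '[150,20.6,-34,0,-3,150,20.6,-34,0,-3,150,20.6,-34,0,-3,150,20.6,-34,0,-3,150,20.6,-34,0,-3,150,20.6,-34,0,-3,150,20.6,-34,0,-3,150,20.6,-34,0,-3,150,20.6,-34,0,-3,150,20.6,-34,0,-3,150,20.6,-34,0,-3,150,20.6,-34,0,-3,150,20.6,-34,0,-3,150,20.6,-34,0,-3,150,20.6,-34,0,-3,150,20.6,-34,0,-3,150,20.6,-34,0,-3,150,20.6,-34,0,-3,150,20.6,-34,0,-3,150,20.6,-34,0,-3]'

```text
t: 2.2
eef_pos: [0.5931, -0.0309, 0.2312]
tool_rot: [-0.0, 0.613, 0.79, 0.0]
contact_force: [1.0, 0.1, 0.7]
gripper_width: 0.41
grasp_force: 0.0
```

Call:
carry_out --targets '[150,0,0,-20,0,150,0,0,0,0,150,0,0,0,0]'

```text
t: 2.5
eef_pos: [0.5919, -0.0287, 0.211]
tool_rot: [-0.001, 0.612, 0.791, -0.0]
contact_force: [-0.0, 0.0, -0.2]
gripper_width: 0.411
grasp_force: 0.0
```

```bash
cat >> h.py <<'E'
from scipy.spatial.transform import Rotation as R
import cv2
def wrist(name=None):
    o=bot.get_obs(); c=imaging.read_camera('wrist'); q=o['tool_rot']
    M=np.eye(4); M[:3,:3]=R.from_quat([q[1],q[2],q[3],q[0]]).as_matrix(); M[:3,3]=o['eef_pos']
    P=M@np.array(c['tool_from_camera'])
    y=M[:3,1]; print('t',o['t'],'tcp',np.round(o['eef_pos'],4),'tool y deg',np.degrees(np.arctan2(y[1],y[0])),'q',np.round(o['q'],2),'w',o['gripper_width'],'F',np.round(o['contact_force'],1))
    if name: cv2.imwrite(f'pics/{name}.png',c['frame'][:,:,::-1]); np.save(f'pics/{name}.npy',P)
    return c,P
E
python3 -c "
from h import *
wrist('w1')"
```

```text
t 2.5 tcp [ 0.5919 -0.0287  0.211 ] tool y deg 14.54483646644612 q [-0.47  0.4   0.54  1.81 -0.24  1.    0.42] w 0.4107016894741972 F [-0.   0.  -0.2]
```

View pics/w1.png

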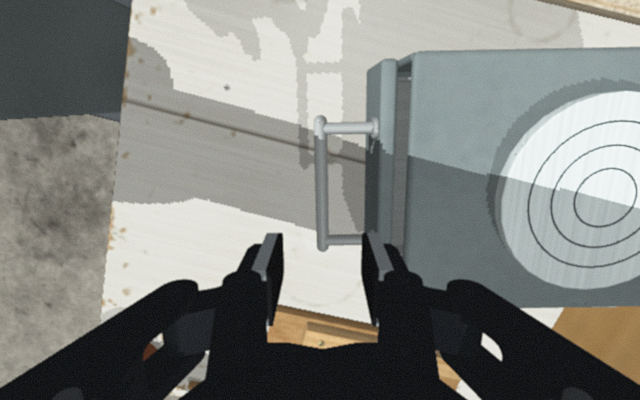

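The wrist view shows the bar from (320,122) to (323,246), with the fingers straddling its line.

```bash
python3 -c "
from h import *
c,P=wrist()
a=at(c,320,122,.095,P);b=at(c,323,246,.095,P);print(a,b,(a+b)/2,np.linalg.norm(a-b),np.degrees(np.arctan2(*(a-b)[1::-1])))
print(at(c,412,50,.122,P))"
```

```text
t 2.55 tcp [ 0.5924 -0.0285  0.2116] tool y deg 14.575356253061718 q [-0.47  0.4   0.54  1.81 -0.24  1.    0.42] w 0.41800878577284944 F [-0.2  0.2 -0.3]
[0.57855847 0.01887472 0.095     ] [ 0.60618438 -0.07772346  0.095     ] [ 0.59237143 -0.02942437  0.095     ] 0.10047088440149392 105.95988460886278
[0.62351886 0.0788057  0.122     ]
```

Call:
carry_out --targets '[150,0,-1,-30,0.8,150,0,0,-30,0,150,0,0,-30,0,150,0,0,-25,0,150,0,0,-20,0,150,0,0,0,0,255,0,0,0,0,255,0,0,0,0,255,0,0,0,0,255,0,0,0,0,255,0,0,0,0]' --newtons 50

```text
t: 3.7
eef_pos: [0.5933, -0.0302, 0.0778]
tool_rot: [0.0, 0.607, 0.795, 0.001]
contact_force: [-2.9, 1.2, 6.3]
gripper_width: 0.098
grasp_force: 49.0
```

Call:
carry_out --targets '[255,-5,-1.3,0,0,255,-11.6,-3.1,0,0,255,-11.6,-3.1,0,0,255,-11.6,-3.1,0,0,255,-11.6,-3.1,0,0,255,-11.6,-3.1,0,0,255,-11.6,-3.1,0,0,255,-11.6,-3.1,0,0,255,-11.6,-3.1,0,0,255,-11.6,-3.1,0,0,255,-5.8,-1.5,0,0,255,0,0,0,0]'

```text
t: 4.9
eef_pos: [0.4775, -0.0625, 0.0778]
tool_rot: [0.001, 0.607, 0.794, 0.001]
contact_force: [-2.8, -1.6, 14.5]
gripper_width: 0.091
grasp_force: 50.7
```

Call:
carry_out --targets '[255,-3,-0.8,0,0,255,-3,-0.8,0,0,255,-3,-0.8,0,0,255,0,0,0,0]'

```text
t: 5.3
eef_pos: [0.473, -0.0638, 0.0779]
tool_rot: [0.004, 0.607, 0.795, 0.003]
contact_force: [11.3, 0.8, -4.8]
gripper_width: 0.097
grasp_force: 49.3
```

Call:
carry_out --targets '[150,2,0.5,0,0,150,0,0,0,0,150,0,0,0,0,150,0,0,20,0,150,0,0,40,0,150,0,0,40,0,150,25,5,30,0,150,40,0,0,0,150,0,0,0,0,150,0,0,0,0]'

```text
t: 6.3
eef_pos: [0.5346, -0.0584, 0.2055]
tool_rot: [-0.001, 0.607, 0.795, -0.001]
contact_force: [-0.7, 0.7, -0.6]
gripper_width: 0.415
grasp_force: 0.0
```

```bash
python3 -c "
from h import *
wrist('w2')"
```

```text
t 6.3 tcp [ 0.5346 -0.0584  0.2055] tool y deg 15.273313148104537 q [-0.47  0.31  0.57  1.94 -0.2   0.95  0.46] w 0.4146936661256753 F [-0.7  0.7 -0.6]
```

View pics/w2.png

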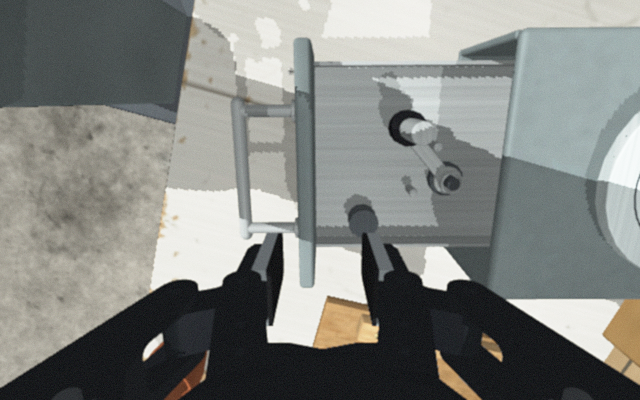

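The drawer is out. The tensioner is at about (405–450, 110–190), with the pivot near (446,181). I'll enlarge it to get the spindle's axis.

```bash
python3 -c "
import cv2
a=cv2.imread('pics/w2.png')[95:245,335:485];cv2.imwrite('pics/c2.png',cv2.resize(a,(600,600),interpolation=cv2.INTER_CUBIC))"
```

```text
(no output)
```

View pics/c2.png

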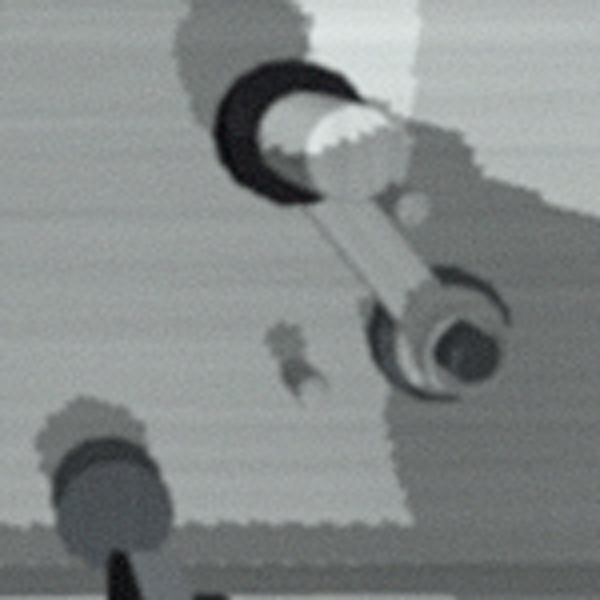

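```bash
python3 -c "
from h import *
c,P=wrist()
P=np.load('pics/w2.npy')
s=at(c,424.5,133,.102,P)[:2];p=at(c,451.8,182.5,.057,P)[:2];d=s-p
print(s,p,np.linalg.norm(d),np.degrees(np.arctan2(d[1],d[0])))
t=np.radians(146.5);print(p+.065*np.array([np.cos(t),np.sin(t)]))
for a in (52,66,80,94,105,150,195):
  a=np.radians(a)
a=at(c,239,103,.095,P);b=at(c,245,233,.095,P);print(a,b,(a+b)/2)
"
```

```text
t 6.35 tcp [ 0.5338 -0.0586  0.2053] tool y deg 15.244885186807526 q [-0.47  0.31  0.57  1.94 -0.2   0.95  0.46] w 0.41174771188880477 F [ 0.2  0.1 -0.3]
[0.59401661 0.00181454] [ 0.64578528 -0.03317163] 0.06248221582549917 145.94848730732082
[0.5915827  0.00270428]
[ 0.4602147  -0.01344711  0.095     ] [ 0.48513728 -0.11068422  0.095     ] [ 0.47267599 -0.06206567  0.095     ]
```

Call:
carry_out --targets '[130,12,12,0,8.2,130,12,12,0,8.2,130,12,12,0,8.2,130,12,12,0,8.2,130,11,12.5,0,8.2,130,0,0,-30,0,130,0,0,-20,0,130,0,0,0,0]'

```text
t: 7.2
eef_pos: [0.5909, 0.002, 0.1533]
tool_rot: [-0.003, 0.29, 0.957, -0.001]
contact_force: [-1.1, 1.2, -0.5]
gripper_width: 0.489
grasp_force: 0.0
```

```bash
python3 -c "
from h import *
wrist('w3')"
```

```text
t 7.2 tcp [0.5909 0.002  0.1533] tool y deg 56.25943537024467 q [-0.39  0.45  0.37  1.85 -0.2   0.89  1.06] w 0.48923902808346015 F [-1.1  1.2 -0.5]
```

View pics/w3.png

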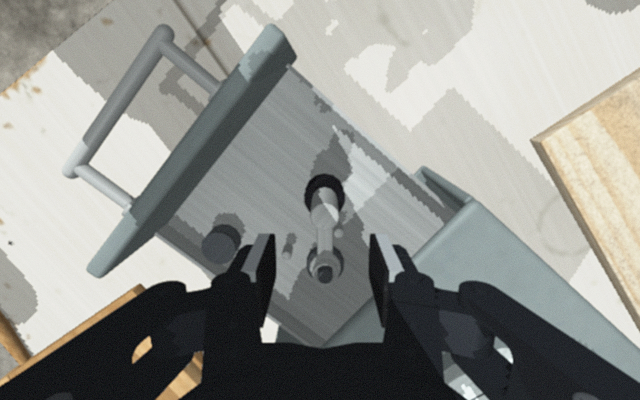

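The spindle top is at about (327,214), centred between the fingers (x about 265–380). I'll descend and grip.

Call:
carry_out --targets '[130,1.5,0,-30,0,130,0,0,-25,0,130,0,0,-20,0,130,0,0,-10,0,130,0,0,0,0,255,0,0,0,0,255,0,0,0,0,255,0,0,0,0,255,0,0,0,0,255,0,0,0,0]' --newtons 60

```text
t: 8.25
eef_pos: [0.5969, 0.0011, 0.073]
tool_rot: [0.001, 0.29, 0.957, 0.0]
contact_force: [-0.8, -4.1, 7.0]
gripper_width: 0.19
grasp_force: 59.0
```

```bash
python3 -c "
import numpy as np
a=np.radians(145.8+4.87*np.arange(12));p=62.5*np.c_[np.cos(a),np.sin(a)];print(np.round(np.diff(p,axis=0),1).tolist())"
```

```text
[[-2.8, -4.5], [-2.4, -4.7], [-2.0, -4.9], [-1.6, -5.1], [-1.1, -5.2], [-0.7, -5.3], [-0.2, -5.3], [0.2, -5.3], [0.7, -5.3], [1.1, -5.2], [1.5, -5.1]]
```

Call:
carry_out --targets '[255,-2.8,-4.5,0,4.9,255,-2.4,-4.7,0,4.9,255,-2,-4.9,0,4.9,255,-1.6,-5.1,0,4.9,255,-1.1,-5.2,0,4.9,255,-0.7,-5.3,0,4.9,255,-0.2,-5.3,0,4.9,255,0.2,-5.3,0,4.9,255,0,0,0,0]'

```text
t: 9.15
eef_pos: [0.5869, -0.0381, 0.073]
tool_rot: [0.002, -0.047, 0.999, 0.0]
contact_force: [-0.0, 1.2, 8.3]
gripper_width: 0.192
grasp_force: 59.3
```

Call:
carry_out --targets '[255,0.7,-5.3,0,4.9,255,1.1,-5.2,0,4.9,255,0,0,0,0]'

```text
t: 9.45
eef_pos: [0.5885, -0.0484, 0.0729]
tool_rot: [0.002, -0.132, 0.991, 0.0]
contact_force: [-0.5, 1.8, 8.1]
gripper_width: 0.191
grasp_force: 59.4
```

Call:
carry_out --targets '[255,0.7,-2.4,0,0,255,0,0,0,0]'

```text
t: 9.65
eef_pos: [0.5887, -0.049, 0.0729]
tool_rot: [0.001, -0.132, 0.991, 0.001]
contact_force: [-1.9, 3.7, 11.2]
gripper_width: 0.189
grasp_force: 59.6
```

Call:
carry_out --targets '[255,0.8,-3,0,0,255,0,0,0,0,255,0,0,0,0]'

```text
t: 9.95
eef_pos: [0.589, -0.05, 0.0729]
tool_rot: [0.001, -0.133, 0.991, 0.002]
contact_force: [-4.0, 7.7, 11.8]
gripper_width: 0.189
grasp_force: 59.9
```

Run:
```python
from h import *
for n in ('top','scene'):
    c=imaging.read_camera(n)['frame'][:,:,::-1]; cv2.imwrite(f'pics/{n}9.png',c)
wrist('w9')
a=cv2.imread('pics/scene9.png'); b=cv2.imread('pics/w9.png')
a=cv2.resize(a[150:270,270:430],(400,300),interpolation=cv2.INTER_CUBIC); b=cv2.resize(b[40:340,140:540],(400,300))
cv2.imwrite('pics/f9.png',np.hstack([a,b]))
```

```text
t 10.05 tcp [ 0.589  -0.0501  0.0729] tool y deg 105.32452907321382 q [-0.09  0.53  0.1   1.89 -0.08  0.72  1.89] w 0.18844013182896047 F [-4.1  7.7 11.9]
```

View pics/f9.png

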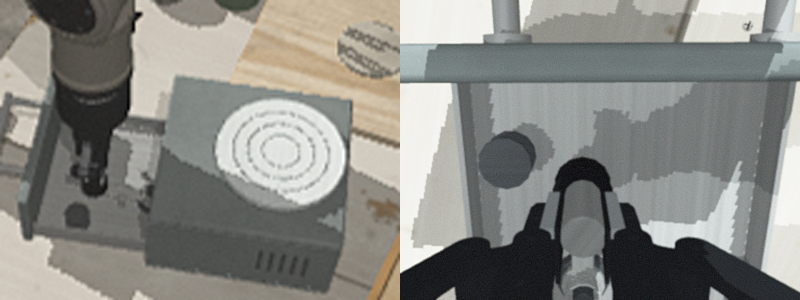

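The arm now points straight at the drawer front: spindle and pivot line up at crop x≈583. The force rises steeply, so it is on its stop. A light pull outward will confirm the drawer is on its stop too.

Call:
carry_out --targets '[255,-2.4,-0.6,0,0,255,-1.5,-0.4,0,0,255,0,0,0,0,255,0,0,0,0]'

```text
t: 10.5
eef_pos: [0.5873, -0.0504, 0.073]
tool_rot: [0.003, -0.134, 0.991, 0.002]
contact_force: [2.6, 9.0, 5.7]
gripper_width: 0.189
grasp_force: 59.1
```

```bash
python3 -c "
from station import bot
print(bot.hand_in())"
```

```text
the job is handed in; nothing more can be done
None
```

The drawer is pulled out to its stop and the gripper is still holding the tensioner wound against its stop; I handed the job in at about 10.5 s without touching the mug, cup or pot, and the hand-in gave no verdict.

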